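Open the push-latch lid of a board test box

TASK

Open the test box with the blue lid: press its lid down at the white dot until the push catch lets go, take the finger away so that the spring throws the lid ajar, then push the lid up and right over with the outside of the fingers until it lies back against its stop by itself, and move clear. Only touch and push, never grip the lid between the fingers; leave the orange-lidded box shut, and do not move the loose things on the mat.

Things in the scene. Friction and masses are not known exactly. Their poses are not given: they have to be found in the camera images.
- blue_box: White test box with the blue lid, fixed to the bench, 170 (x) by 146 (y) by 88 mm high; origin at the centre of its underside, on a black plinth 2 to 32 mm above the bench; front towards its -x, hinge along its y at the far (+x) side. Side walls (8 mm thick) 88 mm high, front wall 68 mm: the shut lid lies between the sides, 10 mm open gap under its front edge. Left or right of the orange one, yawed up to 0.3 rad
- blue_lid (a joint): Angle of the blue lid (rad): 0 shut and latched; pressed in it goes negative: catch lets go at about -0.025 (4 mm at the dot, about 8 N), hard stop at -0.046 (7 mm). Released, a spring raises it to 0.60 (ajar), no further; from there it falls back unless pushed (1 to 4 N at the edge) past upright (1.57); at 1.85 it meets its stop and stays by its own weight
- blue_pad (a point): White dot, 22 mm across, on top of the blue lid, 15 mm behind the middle of its front edge: the place to press. Lid top 90 mm above the box's underside when shut. It moves with the lid
- blue_edge (a point): Middle of the lower front edge of the blue lid (underside), moves with the lid; 163 mm from the hinge axis; 78 mm above the box's underside when shut, about 171 mm when ajar. The lid is 126 mm wide, 12 mm thick. Under it, 10 to 35 mm behind the front edge and 27 to 56 mm off the middle towards the box's -y, hang small steel catch parts reaching 25 mm below the underside; the rest of the underside is plain
- blue_hinge (a point): Middle of the hinge axis of the blue lid, 84 mm above the box's underside, fixed; the axis runs along the box's y
- blue_skin: Upper half of the blue lid: blue panel, 158 by 126 by 6 mm; origin on the hinge axis; its -x runs from the hinge to the front edge, its z is the outward normal of the lid's top
- blue_liner: Lower half of the blue lid: black panel under the blue one, 156 by 122 by 6 mm; origin on the hinge axis, axes as blue_skin. Touching blue_skin and blue_liner hard at the same time counts as gripping the lid
- orange_box: Second test box, the same in size and shape, with an orange lid and a working catch of its own; must stay shut. Origin at the centre of its underside
- orange_lid (a joint): Angle of the orange lid (rad), as for the blue one; 0 is shut, to stay within 0.02 of it
- module: Loose black plug-in module standing on the mat, 30 by 50 by 62 mm high, origin at the centre of its underside; leave alone
- eraser: Loose white cleaning block lying on the mat, 75 by 30 by 22 mm high, origin at the centre of its underside; leave alone
- driver: Loose screwdriver lying on the mat, about 200 mm long along its x; leave alone

How it is judged (in metres and radians):
On the way, in this order (a step that is already met when the one before it is completed fails the run):
1. the blue lid is pressed in by a finger (value of joint blue_lid below -0.018 rad and contact force between the fingers and blue_skin above 1 N), for 0.02 s.
2. let go, the blue lid stands ajar on its spring, untouched by the fingers (value of joint blue_lid between 0.5 and 0.75 rad and contact force between the fingers and blue_skin below 0.3 N and contact force between the fingers and blue_liner below 0.3 N), for 0.2 s.
3. the blue lid is pushed over past upright (value of joint blue_lid above 1.58 rad), for 0.1 s.
At the end, for the whole second after the job is handed in: the blue lid rests open beyond 1.7 rad, still; the orange lid is shut (within 0.02 to 0.03 rad); module, cleaning block and screwdriver are within 30 mm of where they stood (value of joint blue_lid above 1.7 rad and velocity of joint blue_lid between -0.1 and 0.1 rad/s and value of joint orange_lid between -0.02 and 0.03 rad and distance of each of module, eraser, driver from where it was at the start of the episode below 0.03 m); the robot touches nothing.
It fails at once if the lid is gripped: fingers press on its top and its underside at once (contact force between the fingers and blue_skin above 2 N and contact force between the fingers and blue_liner above 2 N).
It fails at once if the orange lid is pressed in or opened (value of joint orange_lid above 0.06 rad or value of joint orange_lid below -0.02 rad).
It fails at once if a loose bystander is lifted or pushed away (distance of any of module, eraser, driver from where it was at the start of the episode above 0.03 m).
It also fails if it takes over 48 s, if anything falls off the work surface, if the arm or the gripper's body presses on something with over 40 N, if the wrist force passes 120 N, or if a joint passes its speed limit or range.

ROBOT

A 6-joint arm with a two-finger parallel gripper is mounted at the origin on the work surface. World frame = base frame: x ahead of the robot, y to its left, z up, the work surface at z = 0. Lengths are in m, angles in degrees, forces in N, time in s.
With the tool pointing down it reaches from about 0.275 to 1 m from the base axis. Payload 8.4 kg.
Tool frame: the origin (TCP) lies midway between the tips of the shut fingers; the grasp point (between the pads) lies 19 mm behind it; z points along the fingers, y is the line along which they close (so a half turn about z gives the same grasp; the last joint's range is limited). The gripper opens to 85 mm and grips with 20 to 120 N. Pads are 22 mm wide; open, the fingers measure 114 mm over their backs; the gripper's body (76 mm by 85 mm) begins 54 mm behind the grasp point. The pads swing forward as they close: fully open they stand 13 mm farther back than shut.
Start: joints at [-0.138, 20.225, 93.587, -0, 66.188, -0.138], TCP at [0.625, -0, 0.231] pointing down, gripper open.
Joint ranges: [-150.9, 150.9], [-52.94, 120.26], [3.33, 152.33], [-74.26, 254.26], [0, 154.13], [-172.89, 172.89]. Speed limits (degrees/s): [127.2, 127.2, 159.86, 180, 180, 180].

INTERFACE

Orientations are given as [roll, pitch, yaw] about the fixed x, y, z axes, in that order (R = Rz(yaw) Ry(pitch) Rx(roll)).
In Python, from cell import ctrl gives the robot as it stands. The module is installed in compiled form; this text tells all that it offers.
- The arm moves only by the tool send_rows, never from a script. Its argument "targets" is a list of rows, each a list of 3 entries, a list of its own where there are three numbers: the closure, from -1 (fully open) to 1 (shut), then the shift along the tool's x, y, z in mm, then the turn, a rotation vector about the tool's x, y, z in degrees. In form: [[fingers, [dx, dy, dz], [wx, wy, wz]], ...]. A call has 1 to 10 rows; each row shifts and turns the commanded pose from where the row before left it, along the tool's axes as they then stand; what a row does not reach is not made up. A row lasts 1/10 s, in which the tool goes at most 50 mm and 8.59 degrees, less where a joint would pass 70% of its speed; a pose out of reach is approached as far as the arm can. A call is refused whole if a number of a shift passes 50 or a number of a turn 8.59, either way. A call with a gripper value outside its range is refused whole. The fingers move at their own pace and stop on an object; "newtons" is the grip in N (left out, the last holds). Time passes only in rows, so rows that do not move let the fingers close. It gives the time, the measured TCP pose, the force, the opening and the grip force at its end, in the units of the state.
- ctrl.observe(): the state, without advancing time (a new reading comes with each control period).
- ctrl.snapshot(name): name is "scene" or "side" or "wrist"; returns the picture (384x512x3 uint8, red, green, blue); there is no depth.
- ctrl.camera_model(name): a dict with "K" (3x3 intrinsics, pixels), "world_from_camera" (4x4, takes a point from camera to world coordinates); the wrist camera has in their place "hand_eye" (4x4, takes a point from camera to tool coordinates, whose origin is the TCP and whose axes are the flange's). Camera axes: x right, y down, z forward; pixel columns grow to the right and rows downward; lengths in m; the calibration is good to about 2 mm. A picture is of the moment at which its call begins: read the wrist's pose just before it. camera_model takes no time and is no camera call.
- ctrl.close_job(): hands the job in; it is judged then, once.
The state is a dict: "t": time; "qpos": joint angles; "joint_vel": joint speeds; "joint_efforts": joint torques, N m; "ee_pos": TCP position; "eef_rot": TCP orientation; "force": force on the tool from outside, world axes, zero at the start; "wrist_torque": the same for the moment, N m; "grip_width": finger opening in m; "finger_force": force on a finger pad.
Only numpy, scipy, OpenCV 4.12 (cv2) and the standard library are available. Lean on these libraries where they do the work, as an engineer would, in place of code of your own. Each camera call takes 0.05 s, during which the arm holds its last target. There are 200 camera calls.

## Working session

There is one attempt and no reset: what is moved stays moved. The work goes in short steps, Python scripts to look and compute and a tool call to move; the robot and the scene stay as the last step left them, time stands still between calls to the robot, and variables do not carry over. Pictures are saved under pics/ and viewed, at most 10 in all, crops included, and the job is handed in when it is done.

Besides the shell and the picture viewer there is one more tool, called after "Request:" by a JSON object that holds its "name" and its "arguments", one argument or row to a line. send_rows: Moves the arm, as the interface text tells. Its arguments: {"type":"object","properties":{"targets":{"type":"array","items":{"type":"array"}},"newtons":{"type":"number"}},"required":["targets"]}

```bash
mkdir -p pics
python3 - <<'E'
from cell import ctrl
import cv2,numpy as np
np.set_printoptions(precision=4,suppress=True)
ims=[]
for n in ["scene","side"]:
    im=ctrl.snapshot(n); cv2.imwrite(f"pics/{n}0.png",im[:,:,::-1])
    m=ctrl.camera_model(n); print(n,m["K"],m["world_from_camera"])
o=ctrl.observe(); print(o)
E
```

```text
scene [[420.6292   0.     257.7516]
 [  0.     420.6292 192.7921]
 [  0.       0.       1.    ]] [[-0.3967  0.7583 -0.5173  1.1637]
 [ 0.918   0.3282 -0.2229  0.2584]
 [ 0.0007 -0.5632 -0.8263  1.0776]
 [ 0.      0.      0.      1.    ]]
side [[465.8201   0.     250.318 ]
 [  0.     465.8201 192.1712]
 [  0.       0.       1.    ]] [[ 0.9937 -0.0494  0.1008  0.4387]
 [-0.1122 -0.4802  0.87   -1.0555]
 [ 0.0054 -0.8758 -0.4827  0.6897]
 [ 0.      0.      0.      1.    ]]
{'t': 0.1, 'qpos': array([-0.137 , 20.2578, 93.6235, -0.0008, 66.1912, -0.1369]), 'joint_vel': array([-0.0219, -0.1136, -0.1806, -0.0167,  0.0536,  0.0445]), 'joint_efforts': array([  0.0004, -60.6357, -34.2818,  -0.0001,   0.0039,  -0.    ]), 'ee_pos': array([0.6246, 0.    , 0.2307]), 'eef_rot': array([-179.9276,    0.0006,   90.0002]), 'force': array([-0.4627, -0.1811,  0.6206]), 'wrist_torque': array([0.0015, 0.0024, 0.0177]), 'finger_force': 0.0, 'grip_width': 0.08534342061402252}
```

View pics/scene0.png

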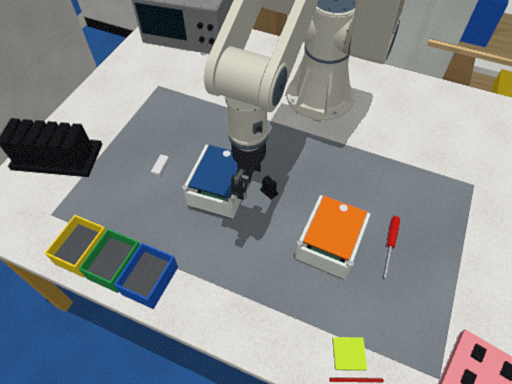

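View pics/side0.png

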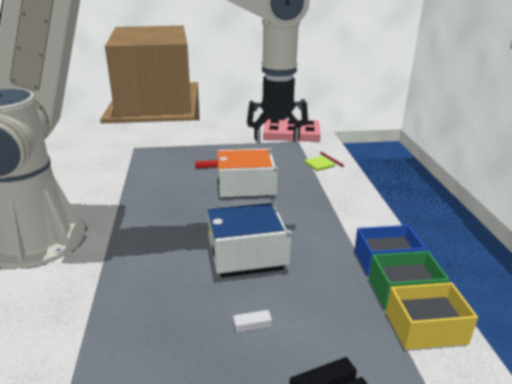

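The scene view shows the blue box near (215,180) with its dot at about (227,153), and the orange box near (333,235). The black module is near (268,187), the eraser at (160,164) and the driver at (393,240). In the side view the blue lid is at (247,218) with its dot at (217,221).

```bash
cat > h.py <<'E'
import cv2,numpy as np
from cell import ctrl
np.set_printoptions(precision=4,suppress=True)
def ray(n,uv):
    m=ctrl.camera_model(n);T=m["world_from_camera"]
    d=T[:3,:3]@np.linalg.solve(m["K"],[uv[0],uv[1],1.]);return T[:3,3],d/np.linalg.norm(d)
def tri(a,b):
    (p,d),(q,e)=a,b
    s=np.linalg.lstsq(np.c_[d,-e],q-p,rcond=None)[0]
    A,B=p+s[0]*d,q+s[1]*e
    return (A+B)/2,np.linalg.norm(A-B)
def onz(r,z): p,d=r;return p+d*(z-p[2])/d[2]
def white(im,box):
    x0,y0,x1,y1=box;h=cv2.cvtColor(im[y0:y1,x0:x1],cv2.COLOR_RGB2HSV)
    w=((h[...,1]<90)&(h[...,2]>150)).astype(np.uint8)
    n,l,s,c=cv2.connectedComponentsWithStats(w);return [(s[i][4],c[i]+[x0,y0]) for i in range(1,n)]
E
python3 - <<'E'
from h import *
S=cv2.imread("pics/scene0.png")[:,:,::-1];D=cv2.imread("pics/side0.png")[:,:,::-1]
print(white(S,(220,146,236,162)),white(D,(211,214,226,228)))
for n,im in(("scene",S),("side",D)):
    h=cv2.cvtColor(im,cv2.COLOR_RGB2HSV)
    for nm,lo,hi in(("blue",100,125),("orange",5,20)):
        m=cv2.inRange(h,(lo,130,60),(hi,255,255))
        m[:140]=0;m[300:]=0;m[:,:180]=0;m[:,380:]=0
        if nm=="blue": m[:,320:]=0;m[230:]=0*m[230:] if n=="scene" else m[230:]
        c=max(cv2.findContours(m,0,2)[0],key=cv2.contourArea)
        print(n,nm,cv2.contourArea(c),cv2.approxPolyDP(c,4,True)[:,0].tolist())
for n,f in(("S",S[110:240,150:310]),("D",D[190:290,190:310])):
    cv2.imwrite(f"pics/c{n}.png",cv2.resize(f[:,:,::-1],None,fx=5 if n=="D" else 4,fy=5 if n=="D" else 4,interpolation=2))
a=cv2.imread("pics/cS.png");b=cv2.imread("pics/cD.png")
o=np.zeros((600,800,3),np.uint8)
a=cv2.resize(a,(400,325));b=cv2.resize(b,(400,333));cv2.imwrite("pics/crops.png",np.hstack([a,b[:325]]))
E
```

```text
[(np.int32(45), array([226.3111, 152.9333]))] [(np.int32(60), array([217.2167, 220.95  ]))]
scene blue 1499.5 [[210, 145], [189, 186], [229, 196], [237, 163], [231, 151], [224, 157], [225, 149]]
scene orange 2411.5 [[323, 196], [303, 241], [348, 259], [366, 211]]
side blue 1590.0 [[281, 227], [269, 204], [209, 210], [211, 219], [224, 220], [212, 225], [215, 236]]
side orange 800.5 [[270, 162], [266, 150], [219, 151], [216, 166]]
```

View pics/crops.png

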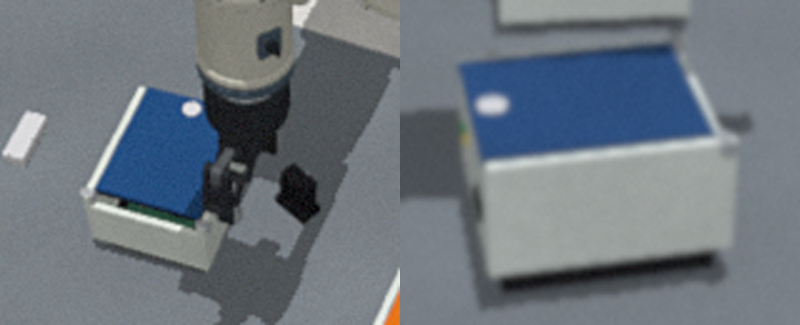

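The crops show the blue lid between its side walls, with the dot unobscured in both views. The dot's front side faces the robot, and the module stands alone to the box's +y.

Run:
```python
from h import *
p,e=tri(ray("scene",(226.3,152.9)),ray("side",(217.2,220.95)));print("dot",p,e)
z=p[2]
for k,s,d in(("front-y",(210,145),(215,236)),("hinge-y",(189,186),(281,227)),("hinge+y",(229,196),(269,204)),("front+y",None,(209,210))):
    print(k,onz(ray("scene",s),z) if s else "",onz(ray("side",d),z))
for q in[(268,187)]: print("module mid",onz(ray("scene",q),.03))
for q in[(323,196),(303,241),(348,259),(366,211)]: print("orange",onz(ray("scene",q),z))
```

```text
dot [ 0.467  -0.1443  0.1134] 0.0021945630004060446
front-y [ 0.4575 -0.2025  0.1134] [ 0.46   -0.2063  0.1134]
hinge-y [ 0.6155 -0.1878  0.1134] [ 0.6098 -0.1858  0.1134]
hinge+y [ 0.6015 -0.0703  0.1134] [ 0.598  -0.0811  0.1134]
front+y  [ 0.4508 -0.0945  0.1134]
module mid [ 0.4759 -0.004   0.03  ]
orange [0.4984 0.1678 0.1134]
orange [0.6517 0.1647 0.1134]
orange [0.6546 0.2855 0.1134]
orange [0.4988 0.2896 0.1134]
```

Request:
{"name": "send_rows", "arguments": {
  "targets": [
    [1,[0,0,0],[0,0,-6.5]],
    [1,[-21,-29,0],[0,0,0]],
    [1,[-21,-29,0],[0,0,0]],
    [1,[-21,-29,0],[0,0,0]],
    [1,[-21,-29,0],[0,0,0]],
    [1,[-21,-29,0],[0,0,0]],
    [1,[-20,-28,0],[0,0,0]],
    [1,[0,0,0],[0,0,0]],
    [1,[0,0,0],[0,0,0]]
  ],
  "newtons": 60
}}

```text
t: 1.0
ee_pos: [0.467, -0.1442, 0.2313]
eef_rot: [180.0, -0.0, 96.4]
force: [0.8, 0.3, 1.4]
grip_width: -0.0
finger_force: 0.0
```

Run:
```python
from h import *
o=ctrl.observe();print(o["ee_pos"],o["eef_rot"],o["qpos"],o["grip_width"],o["force"])
im=ctrl.snapshot("wrist");s=ctrl.snapshot("scene")
cv2.imwrite("pics/w1.png",np.hstack([im,s])[:,:,::-1][:, :]) if 0 else cv2.imwrite("pics/w1.png",cv2.resize(np.hstack([im,s])[:,:,::-1],(800,300)))
cv2.imwrite("pics/w1raw.png",im[:,:,::-1]);cv2.imwrite("pics/s1raw.png",s[:,:,::-1])
m=ctrl.camera_model("wrist");print(m)
```

```text
[ 0.467  -0.1442  0.2313] [179.9829  -0.0051  96.401 ] [-17.3417   7.9821 109.8572   0.0131  62.147  -23.7489] -3.2878814652902346e-05 [0.8111 0.3018 1.4394]
{'K': array([[315.42  ,   0.    , 258.2204],
       [  0.    , 315.42  , 189.906 ],
       [  0.    ,   0.    ,   1.    ]]), 'hand_eye': array([[-0.0004, -0.9645, -0.2642,  0.0672],
       [ 1.    , -0.0004,  0.0001,  0.    ],
       [-0.0002, -0.2642,  0.9645, -0.1442],
       [ 0.    ,  0.    ,  0.    ,  1.    ]])}
```

View pics/w1.png

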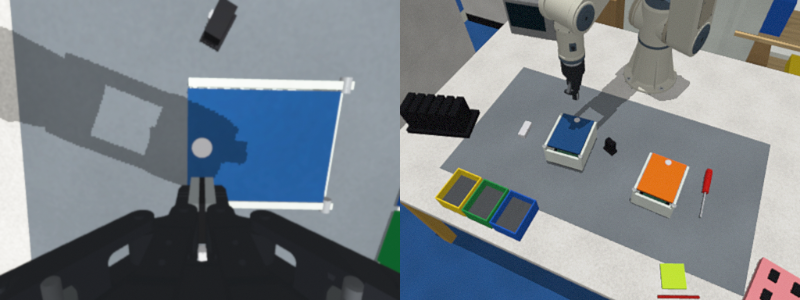

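The wrist view shows the lid square to the tool, with the dot at about (258,189) in raw pixels and the module at the top, well clear to +y. I'll take the dot's position from this view.

Run:
```python
from h import *
from scipy.spatial.transform import Rotation as R
m=ctrl.camera_model("wrist");im=cv2.imread("pics/w1raw.png")[:,:,::-1]
T=np.eye(4);T[:3,:3]=R.from_euler("xyz",[179.983,-.005,96.401],degrees=True).as_matrix();T[:3,3]=[.467,-.1442,.2313]
W=T@m["hand_eye"]
def r(uv):
    d=W[:3,:3]@np.linalg.solve(m["K"],[uv[0],uv[1],1.]);return W[:3,3],d/np.linalg.norm(d)
c=[a for a in white(im,(242,173,276,206)) if a[0]>100];print(c)
w=r(c[0][1]);print("z.1134",onz(w,.1134))
s=[a for a in white(cv2.imread("pics/s1raw.png")[:,:,::-1],(218,146,236,162))if a[0]>15];print(s)
print(tri(w,ray("scene",s[0][1])),tri(w,ray("side",(217.2,220.95))))
for n,uv in(("front+y",(241,112)),("hinge+y",(434,121)),("hinge-y",(417,258))):print(n,onz(r(uv),.1134))
for n,uv in(("mod",(268,15)),("mod",(290,20)),("mod",(258,52)),("mod",(282,62))):print(n,onz(r(uv),.03))
```

```text
[(np.int32(493), array([258.1339, 188.6937]))]
z.1134 [ 0.4674 -0.1477  0.1134]
[]Traceback (most recent call last):
  File "<stdin>", line 11, in <module>
IndexError: list index out of range
```

Request:
{"name": "send_rows", "arguments": {
  "targets": [
    [1,[-2,2,40],[0,0,0]],
    [1,[0,0,40],[0,0,0]],
    [1,[0,0,28],[0,0,0]],
    [1,[0,0,5],[0,0,0]],
    [1,[0,0,2],[0,0,0]],
    [1,[0,0,0],[0,0,0]],
    [1,[0,0,0],[0,0,0]]
  ]
}}

```text
t: 1.8
ee_pos: [0.4707, -0.1457, 0.1177]
eef_rot: [179.9, 0.1, 96.5]
force: [0.3, -0.3, 0.6]
grip_width: 0.0003
finger_force: 0.0
```

Request:
{"name": "send_rows", "arguments": {
  "targets": [
    [1,[0,-2,2],[0,0,0]],
    [1,[0,0,2],[0,0,0]],
    [1,[0,0,2],[0,0,0]],
    [1,[0,0,0],[0,0,0]]
  ]
}}

```text
t: 2.2
ee_pos: [0.4679, -0.146, 0.111]
eef_rot: [179.9, 0.0, 96.5]
force: [-1.1, -0.4, 6.7]
grip_width: -0.0002
finger_force: 3.3
```

Request:
{"name": "send_rows", "arguments": {
  "targets": [
    [1,[0,0,1.5],[0,0,0]],
    [1,[0,0,1.5],[0,0,0]],
    [1,[0,0,1],[0,0,0]],
    [1,[0,0,0],[0,0,0]]
  ]
}}

```text
t: 2.6
ee_pos: [0.468, -0.146, 0.1075]
eef_rot: [179.9, 0.0, 96.5]
force: [-3.2, 0.3, 13.6]
grip_width: 0.0001
finger_force: 6.6
```

Request:
{"name": "send_rows", "arguments": {
  "targets": [
    [1,[0,0,1.5],[0,0,0]],
    [1,[0,0,0],[0,0,0]]
  ]
}}

```text
t: 2.8
ee_pos: [0.4681, -0.1461, 0.1073]
eef_rot: [179.9, 0.0, 96.5]
force: [-8.7, 2.9, 30.6]
grip_width: 0.0002
finger_force: 15.4
```

Request:
{"name": "send_rows", "arguments": {
  "targets": [
    [1,[0,0,-20],[0,0,0]],
    [1,[0,-20,-40],[0,0,0]],
    [1,[0,-45,-20],[0,0,0]],
    [1,[0,-45,0],[0,0,0]],
    [1,[0,0,0],[0,0,0]],
    [1,[0,0,0],[0,0,0]],
    [1,[0,0,0],[0,0,0]],
    [1,[0,0,0],[0,0,0]]
  ]
}}

```text
t: 3.6
ee_pos: [0.3592, -0.1583, 0.1848]
eef_rot: [180.0, 0.0, 96.5]
force: [0.3, -0.8, 0.2]
grip_width: -0.0001
finger_force: 0.0
```

Run:
```python
from h import *
o=ctrl.observe();print(o["ee_pos"],o["eef_rot"],o["qpos"],o["force"])
a=ctrl.snapshot("side");b=ctrl.snapshot("scene")
cv2.imwrite("pics/s2raw.png",a[:,:,::-1])
cv2.imwrite("pics/v2.png",np.hstack([cv2.resize(x[y:y+180,u:u+200],(400,360),interpolation=2) for x,y,u in((a,120,150),(b,90,150))])[:,:,::-1])
```

```text
[ 0.3592 -0.1583  0.1848] [179.9829   0.0043  96.5244] [-24.0119   2.3679 123.0497   0.0061  54.5655 -30.5399] [ 0.291  -0.8113  0.154 ]
```

View pics/v2.png

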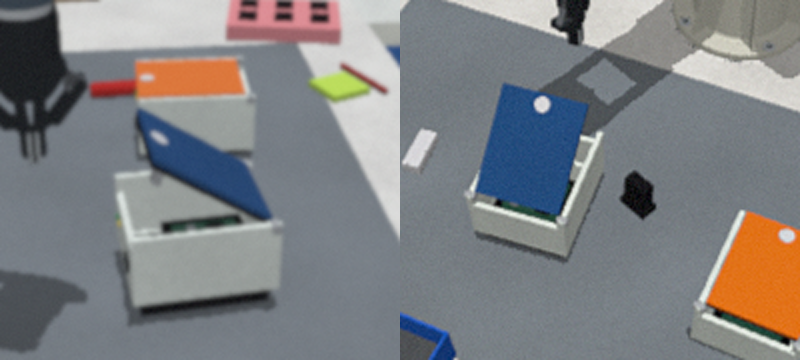

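The lid is ajar, the tool is clear of it, the orange lid is shut and the loose things have not moved.

Request:
{"name": "send_rows", "arguments": {
  "targets": [
    [1,[7,20,15],[0,0,0]],
    [1,[7,20,15],[0,0,0]],
    [1,[0,0,0],[-8,0,0]],
    [1,[0,0,0],[-8,0,0]],
    [1,[0,0,0],[-8,0,0]],
    [1,[0,0,0],[-8,0,0]],
    [1,[0,0,0],[-8,0,0]],
    [1,[0,0,0],[0,0,0]],
    [1,[0,0,0],[0,0,0]]
  ]
}}

```text
t: 4.6
ee_pos: [0.3972, -0.1305, 0.1525]
eef_rot: [150.8, -1.8, 97.5]
force: [-0.6, -0.4, 0.2]
grip_width: 0.0
finger_force: 0.0
```

```bash
cat > st.py <<'E'
from h import *
from scipy.spatial.transform import Rotation as R
o=ctrl.observe();A=R.from_euler("xyz",o["eef_rot"],degrees=True).as_matrix()
c,s=np.cos(np.radians(6.5)),np.sin(np.radians(6.5));B=np.array([[c,s,0],[-s,c,0],[0,0,1]])
print("box u,v,z mm from hinge",1e3*B@(o["ee_pos"]-[.6145,-.129,.106]),"elev",np.degrees(np.arcsin(-A[2,2])),"tool in box\n",B@A)
print(o["qpos"],o["force"],o["t"])
E
python3 st.py
```

```text
box u,v,z mm from hinge [-216.034    23.1277   46.5144] elev 60.80050061298855 tool in box
 [[-0.0175  0.8735  0.4866]
 [ 0.9994  0.0002  0.0354]
 [ 0.0308  0.4869 -0.8729]]
[-35.0242   0.1808 138.6149  47.611   28.2065 -82.1729] [-0.5646 -0.3761  0.2416] 4.6
```

Request:
{"name": "send_rows", "arguments": {
  "targets": [
    [1,[0,22,12],[0,0,0]],
    [1,[0,22,12],[0,0,0]],
    [1,[0,17,10],[0,0,0]],
    [1,[0,0,0],[0,0,0]]
  ]
}}

```text
t: 5.0
ee_pos: [0.4697, -0.1208, 0.1538]
eef_rot: [150.7, -1.6, 97.7]
force: [-0.7, 0.4, -0.8]
grip_width: -0.0001
finger_force: 0.0
```

```bash
python3 st.py
```

```text
box u,v,z mm from hinge [-142.9556   24.4933   47.7602] elev 60.643507061103115 tool in box
 [[-0.0211  0.872   0.489 ]
 [ 0.9994  0.0045  0.0352]
 [ 0.0285  0.4894 -0.8716]]
[-26.7445   5.4413 132.6798  45.562   24.6225 -73.1433] [-0.692   0.4382 -0.7629] 5.0
```

Request:
{"name": "send_rows", "arguments": {
  "targets": [
    [1,[0,10,2],[0,0,0]],
    [1,[0,9,-3],[0,0,0]],
    [1,[0,9,-3],[0,0,0]],
    [1,[0,9,-3],[0,0,0]],
    [1,[0,8,-3],[0,0,0]],
    [1,[0,8,-2],[0,0,0]],
    [1,[0,0,0],[0,0,0]]
  ]
}}

```text
t: 5.7
ee_pos: [0.5072, -0.1166, 0.1901]
eef_rot: [150.7, -1.7, 97.6]
force: [-0.6, -0.5, 0.4]
grip_width: 0.0001
finger_force: 0.4
```

```bash
python3 st.py;python3 - <<'E'
from h import *
a=ctrl.snapshot("side");b=ctrl.snapshot("scene")
cv2.imwrite("pics/v3.png",np.hstack([cv2.resize(x[y:y+180,u:u+200],(400,360),interpolation=2) for x,y,u in((a,110,150),(b,60,150))])[:,:,::-1])
E
```

```text
box u,v,z mm from hinge [-105.2218   24.4216   84.1157] elev 60.66388697366238 tool in box
 [[-0.0199  0.8722  0.4887]
 [ 0.9994  0.0032  0.0349]
 [ 0.0288  0.4891 -0.8718]]
[-23.548    4.1927 127.3704  35.6514  28.1378 -59.5172] [-0.5969 -0.5076  0.3692] 5.7
```

View pics/v3.png

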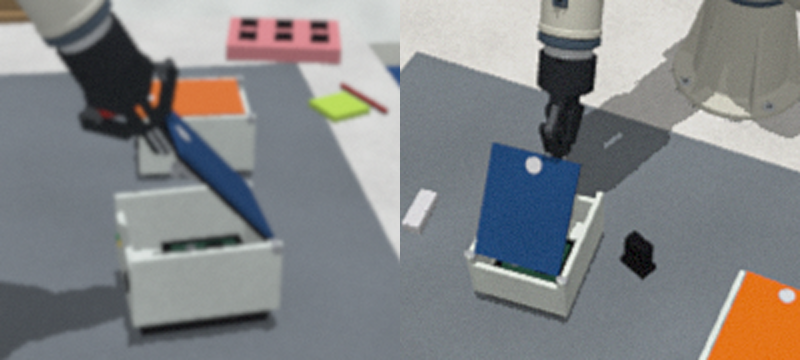

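The finger is under the lid's front edge on its plain side and the lid is rising, now at about 50°. I'll keep following the arc.

Request:
{"name": "send_rows", "arguments": {
  "targets": [
    [1,[0,11,-2],[0,0,0]],
    [1,[0,11,-2],[0,0,0]],
    [1,[0,11,-2],[0,0,0]],
    [1,[0,11,0],[0,0,0]],
    [1,[0,11,0],[0,0,0]],
    [1,[0,11,1],[0,0,0]],
    [1,[0,10,2],[0,0,0]],
    [1,[0,10,2],[0,0,0]],
    [1,[0,9,2],[0,0,0]],
    [1,[0,0,0],[0,0,0]]
  ]
}}

```text
t: 6.8
ee_pos: [0.5909, -0.1068, 0.2355]
eef_rot: [150.6, -1.7, 97.6]
force: [0.2, -0.2, 1.0]
grip_width: 0.0
finger_force: 0.0
```

```bash
python3 st.py;python3 - <<'E'
from h import *
a=ctrl.snapshot("side");b=ctrl.snapshot("scene")
cv2.imwrite("pics/v4.png",np.hstack([cv2.resize(x[y:y+180,u:u+200],(400,360),interpolation=2) for x,y,u in((a,110,150),(b,60,150))])[:,:,::-1])
E
```

```text
box u,v,z mm from hinge [-20.9329  24.7397 129.538 ] elev 60.595475963134554 tool in box
 [[-0.0199  0.8717  0.4897]
 [ 0.9994  0.003   0.0354]
 [ 0.0294  0.4901 -0.8712]]
[-18.1385   7.0005 116.8277  26.0163  32.5944 -44.4868] [ 0.2309 -0.1711  1.0118] 6.8
```

View pics/v4.png

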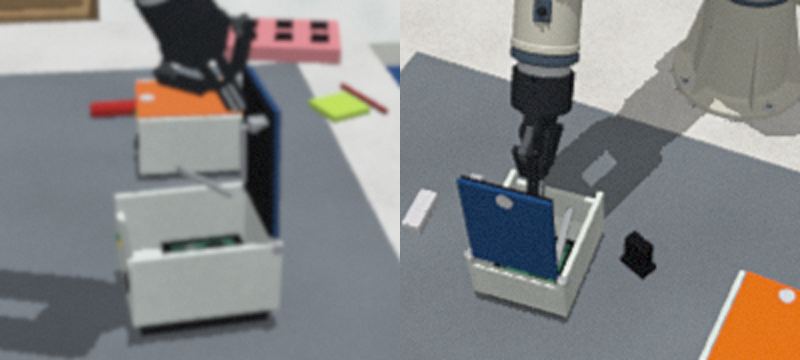

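The lid is about upright with the fingertips on its underside. I'll push on past upright, then wait.

Request:
{"name": "send_rows", "arguments": {
  "targets": [
    [1,[0,9,6],[0,0,0]],
    [1,[0,9,6],[0,0,0]],
    [1,[0,9,6],[0,0,0]],
    [1,[0,9,6],[0,0,0]],
    [1,[0,5,4],[0,0,0]],
    [1,[0,0,0],[0,0,0]],
    [1,[0,0,0],[0,0,0]]
  ]
}}

```text
t: 7.6
ee_pos: [0.6371, -0.1003, 0.2307]
eef_rot: [150.8, -1.7, 97.7]
force: [-20.8, -4.5, 16.8]
grip_width: -0.0003
finger_force: 12.4
```

Request:
{"name": "send_rows", "arguments": {
  "targets": [
    [1,[0,-17,-10],[0,0,0]],
    [1,[0,-30,-20],[0,0,0]],
    [1,[0,-30,-20],[0,0,0]],
    [1,[0,-25,-30],[0,0,0]],
    [1,[0,0,-40],[0,0,0]],
    [1,[0,0,0],[0,0,0]],
    [1,[0,0,0],[0,0,0]],
    [1,[0,0,0],[0,0,0]],
    [1,[0,0,0],[0,0,0]],
    [1,[0,0,0],[0,0,0]]
  ]
}}

```text
t: 8.6
ee_pos: [0.4923, -0.121, 0.2843]
eef_rot: [150.8, -1.8, 97.7]
force: [0.3, -1.0, 0.2]
grip_width: 0.0002
finger_force: 0.0
```

```bash
python3 st.py;python3 - <<'E'
from h import *
a=ctrl.snapshot("side");b=ctrl.snapshot("scene")
cv2.imwrite("pics/v5.png",np.hstack([cv2.resize(x,(400,300)) for x in(a,b)])[:,:,::-1])
E
```

```text
box u,v,z mm from hinge [-120.4698   21.8181  178.2541] elev 60.748718535288354 tool in box
 [[-0.0201  0.873   0.4873]
 [ 0.9993  0.0025  0.0368]
 [ 0.031   0.4877 -0.8725]]
[-25.1688  -5.2918 122.2769  25.6465  41.5639 -48.4904] [ 0.3077 -0.9946  0.2112] 8.6
```

View pics/v5.png

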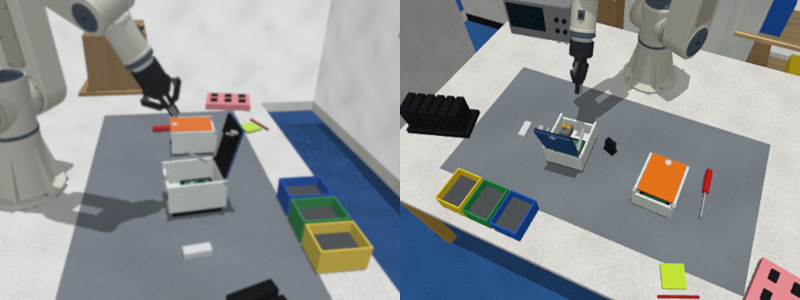

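The lid rests back against its stop at about (232,145) in the side half. The arm is clear, the orange lid is shut and the loose things have not moved.

```bash
python3 -c "
from cell import ctrl
print(ctrl.close_job())"
```

```text
the job is handed in; nothing more can be done
None
```

The blue lid was pressed, sprang ajar and was pushed over to rest open against its stop; the last pictures show the arm clear, the orange lid shut and the loose things in place, and the job is handed in (no verdict was returned).

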